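# Set the sheet blank out past the end of the ledge

### The job

The metal blank on the dark wooden ledge is to be filed on its red-painted end. Without picking it up or tipping it, push it with the fingers until it lies flat and square against the aluminium fence with the whole of its red end sticking out past the left end of the ledge, and no more than about 2 cm of bare metal with it. Leave the other things on the bench where they are.

Things in the scene. Friction and masses are not known exactly. Their poses are not given: they have to be found in the camera images.
- ledge: Fixed dark wooden step on the bench, 380 mm long (its y, towards its left end as seen from the robot), top 60 mm above the bench, turned up to 0.25 rad. Origin on the bench; in its frame the top spans x -100 to +90, y -190 to +190 mm. Along its far side runs an aluminium fence.
- fence_face (a point): Point at the foot of the fence's inner face (the face towards the robot), half-way along, at ledge-frame (70, 0, 60) mm; axes as the ledge's. The fence is fixed, runs the ledge's whole length, is 20 mm thick and stands 25 mm above the ledge top; three black knobs add 8 mm.
- ledge_end (a point): Point on the top edge of the ledge's left (+y) end, 45 mm in front of the fence face, at ledge-frame (25, 190, 60) mm; axes as the ledge's. A blank lying against the fence has its centre line through this point.
- blank: Loose metal plate lying flat on the ledge, 90 (x) by 150 (y) by 8 mm, 0.2 to 0.4 kg; slides under 1 to 4 N. Origin: centre of its underside; y towards the red end, x to the fence. The 40 mm at +y are red, the rest bare. Starts wholly on the ledge, 3 to 40 mm short of the fence, turned up to 0.2 rad. Against the fence its origin is at ledge-frame x = 25 mm.
- blank_front (a point): Middle of the lower edge of the blank's red end, 75 mm in +y from the blank's origin; axes as the blank's.
- yellow_block: Bystander standing on the ledge near its left end, on the side away from the fence: yellow plastic V-block, 34 x 30 mm, 28 mm high; origin at the centre of its underside.
- yellow_block2: Bystander on the bench: a second such yellow V-block, 34 x 30 mm, 28 mm high; origin at the centre of its underside.
- tape_roll: Bystander: blue roll 90 mm across, 25 mm high, lying flat on the bench beyond the ledge's left end; origin at the centre of its underside.
- glue: Bystander: yellow glue bottle with red cap, 54 mm across, 110 mm high, standing behind the fence; origin at the centre of its underside.
- mug: Bystander: blue mug, 72 mm across, 90 mm high, far left on the bench; origin at the centre of its underside.
- screwdriver: Bystander: screwdriver lying on the bench to the right; origin under its middle.
- mallet: Bystander: hammer lying on the bench to the right; origin under its middle.
- offcut: Bystander: dark wood offcut, 50 x 160 mm, 30 mm high, on the bench beyond the fence; origin at the centre of its underside.
Not all that is in view belongs to the job. There is more than one size of the blank; the job needs the smallest.

How it is judged:
By the outcome, as a careful person would: the job done as asked, in the order asked, and still so for the second after the job is handed in, with the robot touching nothing.
It also fails if it takes over 72 s, if anything falls off the work surface, if the arm or the gripper's body presses on something with over 40 N, if the wrist force passes 120 N, or if a joint passes its speed limit or range.

### The arm

A 7-joint arm with a two-finger parallel gripper is mounted at the origin on the work surface. World frame = base frame: x ahead of the robot, y to its left, z up, the work surface at z = 0. Lengths are in m, angles in rad, forces in N, time in s.
With the tool pointing down it reaches from about 0.35 to 0.9 m from the base axis. Payload 8.1 kg.
Tool frame: the origin (TCP) lies on the centre line of the jaws, within the pads' length; the fingertips stand ahead of it and the grasp point (between the pads) lies 5 mm behind it (ctrl.finger_overhang is the z of the fingertips in the tool frame, in m); z points along the fingers, y is the line along which they close (so a half turn about z gives the same grasp; the last joint's range is limited). The gripper opens to 85 mm and grips with 20 to 120 N. Pads are 22 mm wide; open, the fingers measure 114 mm over their backs; the gripper's body (76 mm by 85 mm) begins 54 mm behind the grasp point. The pads swing forward as they close: fully open they stand 13 mm farther back than shut.
Start: joints at [-1.425, 0.434, 0.025, 1.573, -0.012, 1.134, -0.075], TCP at [0.154, 0.606, 0.245] pointing down, gripper open.
Joint ranges: [-2.62, 2.62], [-0.44, 2.09], [-1.27, 1.32], [0.08, 2.57], [-1.32, 4.46], [0.12, 2], [-2.74, 2.74]. Speed limits (rad/s): [2.22, 2.22, 3.01, 3.01, 3.14, 3.14, 3.14].

### API

Orientations are given as a rotation vector (axis times angle).
In Python, from bench import monitor, vision, job, ctrl gives the robot as it stands.
- The arm moves only by the tool step_arm, never from a script. Its arguments are lists of equal length, an entry for each row: "turn": the turn, a rotation vector about the tool's x, y, z as a fraction of full scale, a list of three; "offset": the shift along the tool's x, y, z as a fraction of full scale, a list of three; "grip": the closure, from 0 (fully open) to 1 (shut). A call has 1 to 12 rows; each row shifts and turns the commanded pose from where the row before left it, along the tool's axes as they then stand; what a row does not reach is not made up. Full scale, the value 1, is 800 mm for a shift and 180 degrees for a turn. A row lasts 1/12 s, in which the tool goes at most 41.7 mm and 7.16 degrees, less where a joint would pass 70% of its speed; a pose out of reach is approached as far as the arm can. A call with a number of a shift or a turn outside -1 to 1 is refused whole. A call with a gripper value outside its range is refused whole. The fingers move at their own pace and stop on an object; "squeeze" is the grip in N (left out, the last holds). Time passes only in rows, so rows that do not move let the fingers close. It gives the time, the measured TCP pose, the force, the opening and the grip force at its end, in the units of the state.
- monitor.sense(): the state, without advancing time (a new reading comes with each control period).
- vision.camera(name): name is "scene" or "top" or "wrist"; returns (picture, depth): 384x512x3 uint8, red, green, blue; 384x512 float32, m along the optical axis (not along the pixel's ray), 0 where there is no reading.
- vision.camera_model(name): a dict with "fov_y" (degrees; the focal length in pixels is half the picture's height over the tangent of half this angle, whatever the lens; pixels are square), "cx", "cy" (the principal point, pixels), "R" (3x3) and "t" (3): a world point X has camera coordinates R X + t; the wrist camera has in their place "T_tool_cam" (4x4, takes a point from camera to tool coordinates, whose origin is the TCP and whose axes are the flange's). Camera axes: x right, y down, z forward; pixel columns grow to the right and rows downward; lengths in m; the calibration is good to about 2 mm. A picture is of the moment at which its call begins: read the wrist's pose just before it. camera_model takes no time and is no camera call.
- job.sign_off(): hands the job in; it is judged then, once.
Trained networks look in the newest picture that a camera, given by its name, has taken for a name from the list of things; names that differ only in an ending like _2 or _b are one class to them, and where a whole thing is asked for, a point or a joint stands for the part that bears it (a point fixed in the world has none). Each returns a list of dicts, best first, with "score" (0 to 1); they miss things now and then, are a little off and sometimes report something else, mostly with a low value. They report only what shows in the picture. A call takes as long as a camera call. They do not tell look-alikes from the thing itself.
- vision.outline_of(name, camera): "pixels" (384x512 bool, what is visible of it) and "box" ([left, top, right, bottom] in pixels, round what is visible of it).
- vision.spot_point(name, camera): "at" ([column, row] in pixels: a listed point, or the origin of a listed thing).
The state is a dict: "t": time; "joints": joint angles; "qvel": joint speeds; "tau": joint torques, N m; "ee_pos": TCP position; "tool_rot": TCP orientation; "contact_force": force on the tool from outside, world axes, zero at the start; "torque": the same for the moment, N m; "width": opening from 0.0 (shut) to 1.0 (fully open); "grasp_force": force on a finger pad.
Only numpy, scipy, OpenCV 4.12 (cv2) and the standard library are available. Lean on these libraries where they do the work, as an engineer would, in place of code of your own. Each camera call takes 0.05 s, during which the arm holds its last target. There are 200 camera calls.

## Working session

There is one attempt and no reset: what is moved stays moved. The work goes in short steps, Python scripts to look and compute and a tool call to move; the robot and the scene stay as the last step left them, time stands still between calls to the robot, and variables do not carry over. Pictures are saved under pics/ and viewed, at most 10 in all, crops included, and the job is handed in when it is done.

Besides the shell and the picture viewer there is one more tool, called after "Emit:" by a JSON object that holds its "fn" and its "kwargs", one argument or row to a line. step_arm: Moves the arm, as the interface text tells. Its arguments: {"type":"object","properties":{"turn":{"type":"array"},"offset":{"type":"array"},"grip":{"type":"array"},"squeeze":{"type":"number"}},"required":["turn","offset","grip"]}

```bash
ls; mkdir -p pics
cat > h.py <<'E'
import numpy as np, cv2
from scipy.spatial.transform import Rotation as Ro
from bench import monitor, vision, job, ctrl
def cam(n):
    s=monitor.sense(); p,d=vision.camera(n); m=vision.camera_model(n)
    f=192/np.tan(np.radians(m['fov_y'])/2)
    if 'T_tool_cam' in m:
        T=np.eye(4);T[:3,:3]=Ro.from_rotvec(s['tool_rot']).as_matrix();T[:3,3]=s['ee_pos'];T=T@m['T_tool_cam']
    else:
        T=np.eye(4);R=np.array(m['R']);T[:3,:3]=R.T;T[:3,3]=-R.T@np.array(m['t'])
    return p,d,f,m['cx'],m['cy'],T
def cloud(c):
    p,d,f,cx,cy,T=c; v,u=np.mgrid[:384,:512]
    P=np.stack([(u-cx)/f*d,(v-cy)/f*d,d],-1)@T[:3,:3].T+T[:3,3]; P[d==0]=np.nan
    return P
def onz(c,uv,z):
    p,d,f,cx,cy,T=c; uv=np.atleast_2d(uv).astype(float)
    r=np.c_[(uv[:,0]-cx)/f,(uv[:,1]-cy)/f,np.ones(len(uv))]@T[:3,:3].T
    return T[:3,3]+r*((z-T[2,3])/r[:,2])[:,None]
def save(c,n,s=1): cv2.imwrite('pics/'+n,cv2.resize(c[0],None,fx=s,fy=s)[:,:,::-1])
E
python3 - <<'E'
from h import *
s=monitor.sense(); print({k:np.round(v,3) for k,v in s.items()}, ctrl.finger_overhang)
for n in ['top','scene']:
    c=cam(n); save(c,n+'0.png',1.5); P=cloud(c)
    for t in ['ledge','blank','yellow_block','tape_roll','glue','offcut']:
        for o in vision.outline_of(t,n)[:3]:
            print(n,t,round(o['score'],2),np.round(o['box']),np.round(np.nanmedian(P[o['pixels']],0),3))
    for t in ['blank_front','ledge_end','fence_face']:
        print(n,t,[(round(o['score'],2),np.round(o['at'],1),np.round(onz(c,o['at'],.06)[0],3)) for o in vision.spot_point(t,n)[:3]])
E
```

```text
pics
{'t': np.float64(0.0), 'joints': array([-1.425,  0.435,  0.025,  1.574, -0.012,  1.134, -0.075]), 'qvel': array([-0.   , -0.002, -0.   , -0.001, -0.001,  0.001, -0.001]), 'tau': array([-1.0000e-03, -6.7046e+01,  1.0250e+00, -3.1621e+01,  1.6000e-02,
        1.3000e-02,  0.0000e+00]), 'ee_pos': array([0.154, 0.605, 0.245]), 'tool_rot': array([-3.900e-01, -3.117e+00,  3.000e-03]), 'contact_force': array([ 0.26 , -0.569,  0.303]), 'torque': array([ 0.08 , -0.026,  0.05 ]), 'grasp_force': np.float64(0.0), 'width': np.float64(1.003)} 0.014
top ledge 0.89 [212. 162. 337. 228.] [ 0.568 -0.031  0.061]
top ledge 0.45 [303. 139. 319. 157.] [ 0.706 -0.179  0.077]
top blank 0.83 [141. 222. 210. 297.] [0.353 0.25  0.011]
top blank 0.68 [288. 240. 362. 312.] [ 0.29  -0.23   0.012]
top blank 0.59 [275. 183. 322. 212.] [ 0.544 -0.141  0.068]
top yellow_block 0.75 [300. 136. 316. 157.] [ 0.706 -0.179  0.076]
top yellow_block 0.66 [ 98. 239. 106. 250.] [0.405 0.482 0.016]
top tape_roll 0.72 [275. 179. 322. 212.] [ 0.542 -0.14   0.068]
top tape_roll 0.54 [163. 166. 192. 194.] [0.611 0.252 0.023]
t
[... 946 characters left out ...]
.] [0.418 0.488 0.018]
scene yellow_block 0.65 [288. 190. 301. 208.] [0.507 0.118 0.078]
scene tape_roll 0.72 [274. 240. 311. 276.] [0.604 0.256 0.019]
scene glue 0.91 [168. 164. 188. 197.] [ 0.724 -0.168  0.057]
scene offcut 0.77 [182. 237. 238. 286.] [0.786 0.173 0.031]
scene blank_front [(0.8, array([244.9, 181.9]), array([ 0.55 , -0.059,  0.06 ])), (0.76, array([322.6, 228.3]), array([0.499, 0.246, 0.06 ])), (0.68, array([284.3, 146.9]), array([ 0.304, -0.195,  0.06 ]))]
scene ledge_end [(0.75, array([262.9, 215.7]), array([0.599, 0.119, 0.06 ]))]
scene fence_face [(0.94, array([221.7, 186.7]), array([ 0.624, -0.071,  0.06 ])), (0.27, array([287.9, 258.5]), array([0.642, 0.292, 0.06 ]))]
```

View pics/top0.png

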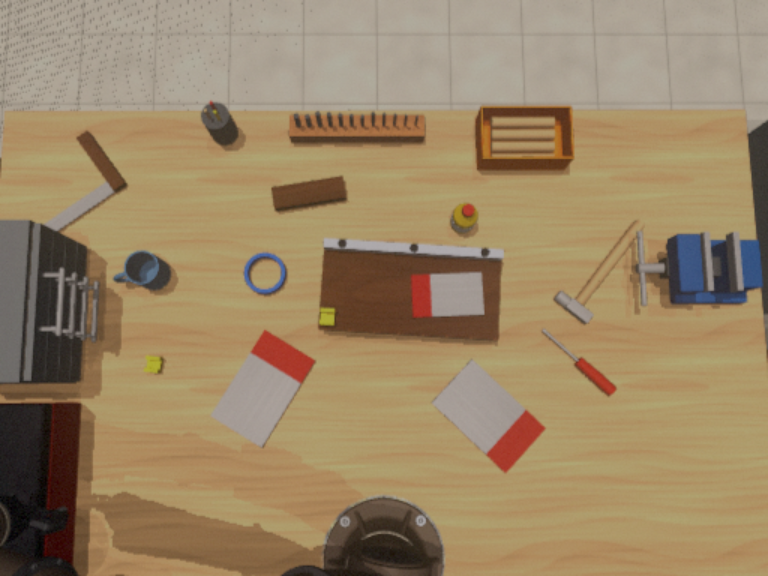

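Run:
```python
from h import *
c=cam('top'); P=cloud(c); p=c[0]
# crop
crop=cv2.resize(p[145:240,200:345],None,fx=5.5,fy=5.5,interpolation=cv2.INTER_CUBIC); cv2.imwrite('pics/crop0.png',crop[:,:,::-1])
z=P[...,2]; hsv=cv2.cvtColor(p,cv2.COLOR_RGB2HSV)
box=np.zeros(z.shape,bool); box[150:240,200:345]=1
F=box&(z>.078)&(z<.1); print('fence px',F.sum())
for lo,hi in [(.078,.1),(.064,.074),(.05,.1)]:
    M=(box&(z>lo)&(z<hi)).astype(np.uint8)
    n,l,st,ce=cv2.connectedComponentsWithStats(M)
    for i in range(1,n):
        if st[i,4]>25:
            Q=P[l==i]; r=cv2.minAreaRect((Q[:,:2]*1000).astype(np.float32)); print(lo,st[i],np.round(np.median(Q,0),4),np.round(cv2.boxPoints(r)).tolist())
```

```text
fence px 854
0.078 [216 159 120  14 794] [ 0.6401 -0.0705  0.0854] [[616.0, -258.0], [639.0, -260.0], [665.0, 117.0], [643.0, 118.0]]
0.078 [214 205  10   4  28] [0.5103 0.1081 0.0875] [[505.0, 95.0], [514.0, 94.0], [517.0, 122.0], [508.0, 123.0]]
0.078 [213 213  10   4  31] [0.4853 0.1096 0.0875] [[482.0, 97.0], [492.0, 97.0], [493.0, 125.0], [482.0, 125.0]]
0.064 [ 272  181   52   31 1207] [ 0.5445 -0.1409  0.0685] [[497.0, -221.0], [594.0, -221.0], [594.0, -60.0], [498.0, -60.0]]
0.064 [213 208  11   6  32] [0.5024 0.1107 0.0718] [[493.0, 126.0], [493.0, 95.0], [509.0, 95.0], [509.0, 126.0]]
0.05 [304 150  12   3  27] [ 0.6926 -0.1826  0.0642] [[689.0, -200.0], [695.0, -201.0], [697.0, -166.0], [691.0, -166.0]]
0.05 [ 212  159  124   68 7266] [ 0.5571 -0.0646  0.0621] [[448.0, -249.0], [639.0, -262.0], [666.0, 118.0], [475.0, 131.0]]
```

View pics/crop0.png

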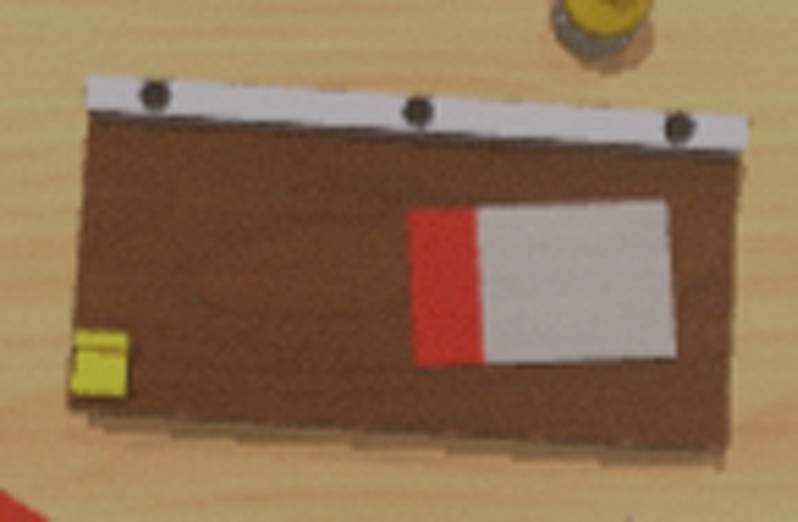

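Three plates carry a red end (top view at 1.5x): (263,388) and (489,415) are on the bench and larger. The one at (448,295) is on the dark ledge and is the smallest, so it fits the description. The crop confirms it: it lies on the ledge with its red end to the left, turned about 0.1 rad, with a gap to the fence. The V-block is at the near-left corner of the ledge. I'm heading for the blank's near side with the fingers lined up along the ledge.

Emit:
{"fn": "step_arm", "kwargs": {
  "turn": [
    [0,0,-0.0285],
    [0,0,-0.0285],
    [0,0,0],
    [0,0,0],
    [0,0,0],
    [0,0,0],
    [0,0,0],
    [0,0,0],
    [0,0,0],
    [0,0,0],
    [0,0,0],
    [0,0,0]
  ],
  "offset": [
    [0,0,0],
    [0,0,0],
    [-0.019,-0.0374,0],
    [-0.019,-0.0374,0],
    [-0.019,-0.0374,0],
    [-0.019,-0.0374,0],
    [-0.019,-0.0374,0],
    [-0.019,-0.0374,0],
    [-0.019,-0.0374,0],
    [-0.019,-0.0374,0],
    [-0.019,-0.0374,0],
    [-0.019,-0.0374,0]
  ],
  "grip": [0,0,0,0,0,0,0,0,0,0,0,0]
}}

```text
t: 2.05
ee_pos: [0.2851, 0.2952, 0.2455]
tool_rot: [0.11, 3.139, 0.001]
contact_force: [1.2, -0.1, -0.4]
width: 0.996
grasp_force: 0.0
```

Emit:
{"fn": "step_arm", "kwargs": {
  "turn": [
    [0,0,0],
    [0,0,0],
    [0,0,0],
    [0,0,0],
    [0,0,0],
    [0,0,0],
    [0,0,0],
    [0,0,0],
    [0,0,0],
    [0,0,0],
    [0,0,0],
    [0,0,0]
  ],
  "offset": [
    [-0.019,-0.0374,0],
    [-0.019,-0.0374,0],
    [-0.019,-0.0374,0],
    [-0.019,-0.0374,0],
    [-0.019,-0.0374,0],
    [-0.019,-0.0374,0],
    [-0.019,-0.0374,0],
    [-0.019,-0.0374,0],
    [-0.019,-0.0374,0],
    [-0.019,-0.0374,0],
    [-0.019,-0.0374,0],
    [-0.019,-0.0374,0]
  ],
  "grip": [0,0,0,0,0,0,0,0,0,0,0,0]
}}

```text
t: 3.05
ee_pos: [0.442, -0.0758, 0.2456]
tool_rot: [0.109, 3.139, 0.001]
contact_force: [0.3, 1.1, 0.3]
width: 1.001
grasp_force: 0.0
```

```bash
cat >> h.py <<'E'
yw=-0.071; O=np.array([.562,-.066])
def L(p):  # world xy -> ledge mm
    p=np.asarray(p,float)[...,:2]-O; c,s=np.cos(yw),np.sin(yw); return p@np.array([[c,-s],[s,c]])*1000
def state():
    s=monitor.sense(); R=Ro.from_rotvec(s['tool_rot']).as_matrix()
    print('t %.2f'%s['t'],'ledge xy',np.round(L(s['ee_pos']),1),'z %.1f'%(s['ee_pos'][2]*1e3),'toolx yaw %.3f'%(np.arctan2(R[1,0],R[0,0])-yw),'tilt',np.round(R[:2,2],3),'F',np.round(s['contact_force'],1),'w %.2f'%s['width'])
E
python3 - <<'E'
from h import *
state(); print([a for a in dir(ctrl) if a[0]!='_'])
c=cam('wrist'); save(c,'w1.png',1.5); P=cloud(c); z=P[...,2]; hsv=cv2.cvtColor(c[0],cv2.COLOR_RGB2HSV)
print('valid',(z==z).mean())
for t in ['blank','ledge']:
    for o in vision.outline_of(t,'wrist')[:2]:
        Q=P[o['pixels']]; Q=Q[Q[:,2]==Q[:,2]]; r=cv2.boxPoints(cv2.minAreaRect(np.float32(L(Q)))); print(t,round(o['score'],2),np.round(o['box']),'z',np.round(np.median(Q[:,2])*1e3,1),np.round(r).tolist())
for lo,hi in [(.064,.074),(.08,.09),(.055,.064)]:
    M=((z>lo)&(z<hi)).astype(np.uint8); n,l,st,ce=cv2.connectedComponentsWithStats(M)
    for i in range(1,n):
        if st[i,4]>400:
            Q=P[l==i]; print(lo,st[i],'z %.1f'%(np.median(Q[:,2])*1e3),np.round(cv2.boxPoints(cv2.minAreaRect(np.float32(L(Q))))).tolist())
E
```

```text
t 3.05 ledge xy [-119.   -18.3] z 245.6 toolx yaw 3.143 tilt [0.001 0.   ] F [0.3 1.1 0.3] w 1.00
['Unreachable', 'finger_overhang']
valid 0.99591064453125
blank 0.83 [135. 212. 271. 296.] z 68.7 [[-63.0, -4.0], [-47.0, -153.0], [49.0, -143.0], [33.0, 6.0]]
blank 0.64 [  0.   1. 218. 135.] z 12.0 [[-365.0, -211.0], [-262.0, -296.0], [-135.0, -141.0], [-237.0, -56.0]]
ledge 0.9 [ 93. 174. 449. 340.] z 60.8 [[-137.0, 234.0], [-136.0, -219.0], [92.0, -219.0], [92.0, 234.0]]
0.064 [ 130  213  142   82 8140] z 68.7 [[-63.0, -4.0], [-47.0, -153.0], [44.0, -144.0], [28.0, 6.0]]
0.064 [ 147  313  212    8 1241] z 69.2 [[70.0, -146.0], [74.0, -146.0], [74.0, 112.0], [71.0, 112.0]]
0.08 [ 151  322  204   18 2670] z 85.5 [[70.0, 103.0], [70.0, -137.0], [92.0, -137.0], [92.0, 103.0]]
0.055 [   96   179   353   136 27663] z 60.7 [[-99.0, 194.0], [-99.0, -187.0], [74.0, -187.0], [73.0, 194.0]]
```

View pics/w1.png

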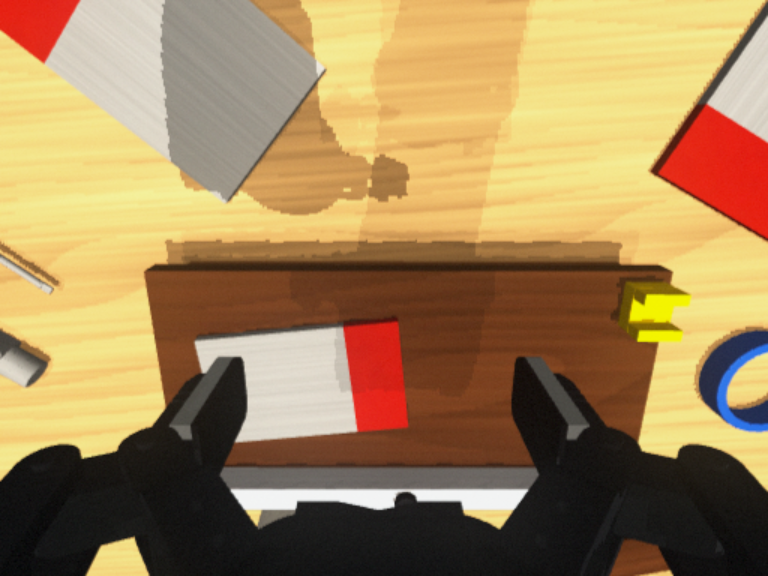

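The wrist view shows the blank on the ledge with the red end towards the left end, centre near (300,380), and the V-block at (655,310). Measured in the ledge frame, its centre is about (-10,-74) mm and it is turned about 0.1 rad. The fence is at x = 70. I'm lowering in front of its near edge.

Emit:
{"fn": "step_arm", "kwargs": {
  "turn": [
    [0,0,0],
    [0,0,0],
    [0,0,0],
    [0,0,0],
    [0,0,0],
    [0,0,0],
    [0,0,0],
    [0,0,0],
    [0,0,0],
    [0,0,0]
  ],
  "offset": [
    [-0.0195,-0.036,0],
    [-0.0195,-0.036,0],
    [0,0,0.033],
    [0,0,0.033],
    [0,0,0.033],
    [0,0,0.033],
    [0,0,0.033],
    [0,0,0.022],
    [0,0,0.0125],
    [0,0,0]
  ],
  "grip": [0,0,0,0,0,0,0,0,0,0]
}}

```text
t: 4.03
ee_pos: [0.4676, -0.1326, 0.0841]
tool_rot: [-0.108, -3.136, -0.001]
contact_force: [-0.2, 0.2, -0.3]
width: 1.001
grasp_force: 0.0
```

Run:
```python
from h import *
state(); c=cam('wrist'); P=cloud(c); s=monitor.sense()
R=Ro.from_rotvec(s['tool_rot']).as_matrix(); Q=(P-s['ee_pos'])@R*1000
for sg in (1,-1):
    m=(abs(Q[...,0])<13)&(sg*Q[...,1]>36)&(sg*Q[...,1]<60)&(Q[...,2]>-40)&(P[...,2]>.0625)
    q=Q[m]; print(m.sum(), np.round(np.percentile(q[:,2],[50,90,98,100]),1) if len(q) else '')
save(c,'w2.png',1.5)
```

```text
t 4.03 ledge xy [-89.5 -73.1] z 84.1 toolx yaw 3.144 tilt [-0.003  0.001] F [-0.2  0.2 -0.3] w 1.00
2841 [-22.4  -6.   -0.9  22.8]
2852 [-22.4  -6.   -0.9   2.5]
```

View pics/w2.png

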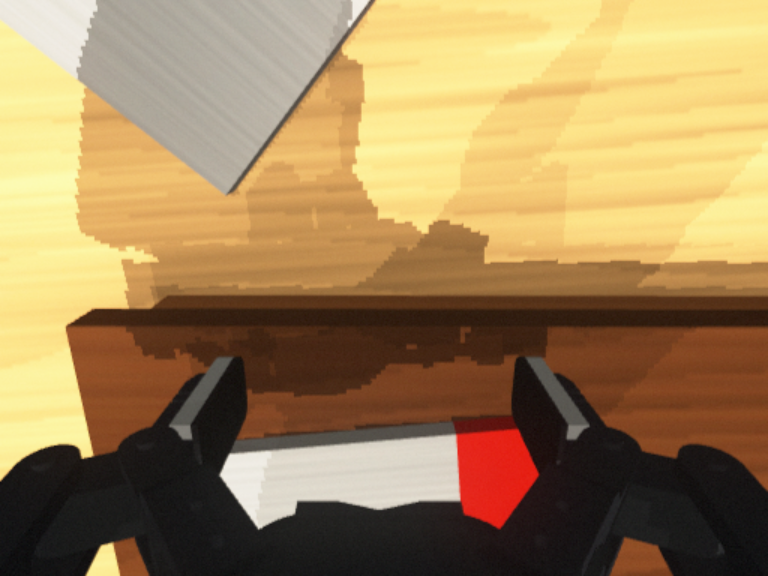

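The open fingertips reach about 1 mm past the TCP, so a TCP height of 64 mm puts the tips about 2 mm above the ledge. The view shows the near edge lying between the fingers and the fence. I'll lower and push towards the fence.

Emit:
{"fn": "step_arm", "kwargs": {
  "turn": [
    [0,0,0],
    [0,0,0],
    [0,0,0],
    [0,0,0],
    [0,0,0],
    [0,0,0],
    [0,0,0],
    [0,0,0],
    [0,0,0],
    [0,0,0],
    [0,0,0],
    [0,0,0]
  ],
  "offset": [
    [0,0,0.015],
    [0,0,0.0075],
    [0,0,0.0025],
    [0,0,0],
    [-0.008,0,0],
    [-0.008,0,0],
    [-0.008,0,0],
    [-0.006,0,0],
    [-0.006,0,0],
    [-0.006,0,0],
    [-0.006,0,0],
    [0,0,0]
  ],
  "grip": [0,0,0,0,0,0,0,0,0,0,0,0]
}}

```text
t: 5.08
ee_pos: [0.5082, -0.1367, 0.0657]
tool_rot: [0.109, 3.139, -0.001]
contact_force: [0.6, 0.0, -0.5]
width: 0.996
grasp_force: 0.0
```

```bash
cat >> h.py <<'E'
def blank(n='top',pr=1):
    c=cam(n); P=cloud(c); p=c[0].astype(int); z=P[...,2]; l=L(P)
    m=(z>.064)&(z<.0735)&(l[...,0]>-95)&(l[...,0]<69)&(l[...,1]>-190)&(l[...,1]<290)
    h=cv2.cvtColor(c[0],cv2.COLOR_RGB2HSV); red=((h[...,0]<8)|(h[...,0]>172))&(h[...,1]>150)
    br=(h[...,1]<60)&(h[...,2]>110)
    for k,mm in (('all',m&(red|br)),('red',m&red)):
        nn,lb,st,ce=cv2.connectedComponentsWithStats(mm.astype(np.uint8))
        if nn<2: print(k,'none'); continue
        i=1+np.argmax(st[1:,4]); Q=np.float32(l[lb==i]); print(n,k,len(Q),'mean',Q.mean(0).round(1),'box',np.round(cv2.boxPoints(cv2.minAreaRect(Q)),1).tolist())
    return c
E
python3 -c "
from h import *
state(); blank()"
```

```text
t 5.08 ledge xy [-48.6 -74.3] z 65.7 toolx yaw 3.143 tilt [ 0.001 -0.   ] F [ 0.6  0.  -0.5] w 1.00
top all 266 mean [ 15.  -27.3] box [[-30.899999618530273, -62.599998474121094], [49.599998474121094, -64.5], [51.0, -4.800000190734863], [-29.600000381469727, -2.9000000953674316]]
top red 235 mean [ 12.1 -23.9] box [[-31.5, -7.599999904632568], [-29.700000762939453, -45.79999923706055], [50.900001525878906, -42.0], [49.099998474121094, -3.799999952316284]]
```

Emit:
{"fn": "step_arm", "kwargs": {
  "turn": [
    [0,0,0],
    [0,0,0],
    [0,0,0],
    [0,0,0],
    [0,0,0],
    [0,0,0],
    [0,0,0]
  ],
  "offset": [
    [-0.005,0,0.0012],
    [-0.005,0,0],
    [-0.005,0,0],
    [-0.003,0,0],
    [-0.0013,0,0],
    [-0.0013,0,0],
    [0,0,0]
  ],
  "grip": [0,0,0,0,0,0,0]
}}

```text
t: 5.72
ee_pos: [0.5236, -0.1377, 0.0647]
tool_rot: [0.11, 3.14, -0.0]
contact_force: [-1.5, 0.1, -0.1]
width: 0.997
grasp_force: 0.8
```

```bash
python3 -c "
from h import *
state(); blank()"
```

```text
t 5.72 ledge xy [-33.2 -74.3] z 64.7 toolx yaw 3.143 tilt [ 0. -0.] F [-1.5  0.1 -0.1] w 1.00
top all 231 mean [ 28.7 -23. ] box [[-14.600000381469727, -42.70000076293945], [64.69999694824219, -43.900001525878906], [65.30000305175781, -6.099999904632568], [-14.100000381469727, -5.0]]
top red 231 mean [ 28.7 -23. ] box [[-14.600000381469727, -42.70000076293945], [64.69999694824219, -43.900001525878906], [65.30000305175781, -6.099999904632568], [-14.100000381469727, -5.0]]
```

Emit:
{"fn": "step_arm", "kwargs": {
  "turn": [
    [0,0,0],
    [0,0,0],
    [0,0,0],
    [0,0,0],
    [0,0,0]
  ],
  "offset": [
    [-0.0018,0,0],
    [-0.0018,0,0],
    [-0.0013,0,0],
    [-0.0013,0,0],
    [0,0,0]
  ],
  "grip": [0,0,0,0,0]
}}

```text
t: 6.18
ee_pos: [0.5276, -0.1379, 0.0646]
tool_rot: [-0.11, -3.138, -0.001]
contact_force: [-5.4, 0.4, 3.2]
width: 0.999
grasp_force: 2.8
```

```bash
python3 -c "
from h import *
state()"
```

```text
t 6.18 ledge xy [-29.2 -74.1] z 64.6 toolx yaw 3.143 tilt [-0.002  0.001] F [-5.4  0.4  3.2] w 1.00
```

Emit:
{"fn": "step_arm", "kwargs": {
  "turn": [
    [0,0,0],
    [0,0,0],
    [0,0,0],
    [0,0,0],
    [0,0,0],
    [0,0,0],
    [0,0,0],
    [0,0,0],
    [0,0,0]
  ],
  "offset": [
    [0.01,0,0],
    [0.02,0,0],
    [0,0,-0.03],
    [0,0,-0.03],
    [0,0,-0.03],
    [0,-0.04,-0.02],
    [0,-0.04,0],
    [0,-0.04,0],
    [0,0,0]
  ],
  "grip": [0,0,0.3,0.5,0.5,0.5,0.5,0.5,0.5]
}}

```text
t: 6.93
ee_pos: [0.4969, -0.2395, 0.1542]
tool_rot: [0.121, 3.136, -0.008]
contact_force: [-0.4, -0.7, 0.5]
width: 0.504
grasp_force: 0.0
```

```bash
python3 -c "
from h import *
state(); print(monitor.sense()['joints'].round(2)); blank(); blank('wrist')"
```

```text
t 6.93 ledge xy [ -52.6 -177.7] z 154.2 toolx yaw 3.136 tilt [ 0.003 -0.005] F [-0.4 -0.7  0.5] w 0.50
[-0.06  0.45  0.56  1.9  -0.3   0.87  2.15]
top all 1126 mean [ 23.6 -80.7] box [[-21.799999237060547, -5.300000190734863], [-21.200000762939453, -155.6999969482422], [69.0, -155.3000030517578], [68.5, -5.0]]
top red 292 mean [ 23.1 -23.8] box [[-21.899999618530273, -6.5], [-20.799999237060547, -44.70000076293945], [69.30000305175781, -41.900001525878906], [68.0999984741211, -3.799999952316284]]
wrist all 7299 mean [  6.  -49.4] box [[-19.200000762939453, -127.0], [62.400001525878906, -127.19999694824219], [62.70000076293945, -2.0999999046325684], [-18.899999618530273, -1.899999976158142]]
wrist red 3584 mean [ 12.5 -21.4] box [[-19.0, -43.20000076293945], [62.599998474121094, -43.400001525878906], [62.70000076293945, -2.0999999046325684], [-18.899999618530273, -1.899999976158142]]
```

Both views show the blank square and against the fence, with its front at y of about -3 mm. I'll turn the gripper 90° so that both fingers bear on the bare end.

Emit:
{"fn": "step_arm", "kwargs": {
  "turn": [
    [0,0,-0.0385],
    [0,0,-0.0385],
    [0,0,-0.0385],
    [0,0,-0.0385],
    [0,0,-0.0385],
    [0,0,-0.0385],
    [0,0,-0.0385],
    [0,0,-0.0385],
    [0,0,-0.0385],
    [0,0,-0.0385],
    [0,0,-0.0385],
    [0,0,-0.0385]
  ],
  "offset": [
    [0,0,0],
    [0,0,0],
    [0,0,0],
    [0,0,0],
    [0,0,0],
    [0,0,0],
    [0,0,0],
    [0,0,0],
    [0,0,0],
    [0,0,0],
    [0,0,0],
    [0,0,0]
  ],
  "grip": [0.5,0.5,0.5,0.5,0.5,0.5,0.5,0.5,0.5,0.5,0.5,0.5]
}}

```text
t: 8.03
ee_pos: [0.4954, -0.2293, 0.1486]
tool_rot: [1.803, -2.562, -0.016]
contact_force: [0.3, 0.5, -3.1]
width: 0.499
grasp_force: 0.0
```

Emit:
{"fn": "step_arm", "kwargs": {
  "turn": [
    [0,0,-0.0385],
    [0,0,0],
    [0,0,0],
    [0,0,0]
  ],
  "offset": [
    [0,0,0],
    [0,-0.044,0],
    [0,-0.044,0],
    [0,0,0]
  ],
  "grip": [0.5,0.5,0.5,0.5]
}}

```text
t: 8.37
ee_pos: [0.5671, -0.2482, 0.1453]
tool_rot: [1.927, -2.474, -0.021]
contact_force: [-1.3, 0.1, -0.7]
width: 0.493
grasp_force: 0.0
```

Run:
```python
from h import *
state(); print(monitor.sense()['joints'].round(2)); c=cam('wrist'); P=cloud(c); s=monitor.sense()
R=Ro.from_rotvec(s['tool_rot']).as_matrix(); Q=(P-s['ee_pos'])@R*1000
for sg in (1,-1):
    m=(abs(Q[...,0])<13)&(sg*Q[...,1]>10)&(sg*Q[...,1]<50)&(Q[...,2]>-40)&(P[...,2]>.11)
    q=Q[m]; print(m.sum(), np.round(np.percentile(q[:,2],[50,90,98,100]),1), np.round(np.percentile(q[q[:,2]>-10][:,1],[2,98]),1))
```

```text
t 8.37 ledge xy [  18.  -181.4] z 145.3 toolx yaw -1.747 tilt [-0.013  0.007] F [-1.3  0.1 -0.7] w 0.49
[ 0.88  0.69 -0.88  1.64  0.58  1.11  2.74]
2975 [-24.8  -0.2   7.   11.9] [18.9 32.1]
2851 [-23.8  -0.    7.2  12.4] [-36.8 -23.5]
```

The last joint has reached its limit this way, so I'll lift a little and turn the other way by 170°.

Emit:
{"fn": "step_arm", "kwargs": {
  "turn": [
    [0,0,0.0378],
    [0,0,0.0378],
    [0,0,0.0378],
    [0,0,0.0378],
    [0,0,0.0378],
    [0,0,0.0378],
    [0,0,0.0378],
    [0,0,0.0378],
    [0,0,0.0378],
    [0,0,0.0378],
    [0,0,0.0378],
    [0,0,0.0378]
  ],
  "offset": [
    [0,0,-0.03],
    [0,0,0],
    [0,0,0],
    [0,0,0],
    [0,0,0],
    [0,0,0],
    [0,0,0],
    [0,0,0],
    [0,0,0],
    [0,0,0],
    [0,0,0],
    [0,0,0]
  ],
  "grip": [0.5,0.5,0.5,0.5,0.5,0.5,0.5,0.5,0.5,0.5,0.5,0.5]
}}

```text
t: 9.42
ee_pos: [0.5626, -0.2457, 0.1697]
tool_rot: [-0.161, -3.119, -0.006]
contact_force: [-0.7, 0.4, 0.6]
width: 0.5
grasp_force: 0.0
```

Emit:
{"fn": "step_arm", "kwargs": {
  "turn": [
    [0,0,0.0378],
    [0,0,0.0378],
    [0,0,0.0378],
    [0,0,0.0378],
    [0,0,0.0378],
    [0,0,0.0378],
    [0,0,0.0378],
    [0,0,0.0378],
    [0,0,0.0378],
    [0,0,0.0378],
    [0,0,0.0378],
    [0,0,0.0378]
  ],
  "offset": [
    [0,0,0],
    [0,0,0],
    [0,0,0],
    [0,0,0],
    [0,0,0],
    [0,0,0],
    [0,0,0],
    [0,0,0],
    [0,0,0],
    [0,0,0],
    [0,0,0],
    [0,0,0]
  ],
  "grip": [0.5,0.5,0.5,0.5,0.5,0.5,0.5,0.5,0.5,0.5,0.5,0.5]
}}

```text
t: 10.42
ee_pos: [0.5626, -0.2456, 0.1697]
tool_rot: [-2.163, -2.256, 0.014]
contact_force: [-0.1, -0.6, -0.2]
width: 0.498
grasp_force: 0.0
```

Run:
```python
from h import *
state(); print(monitor.sense()['joints'].round(2),monitor.sense()['tool_rot'].round(3))
```

```text
t 10.42 ledge xy [  13.3 -179.1] z 169.7 toolx yaw 1.684 tilt [-0.018  0.005] F [-0.1 -0.6 -0.2] w 0.50
[ 0.46  0.51 -0.2   1.66  0.11  1.    0.26] [-2.163 -2.256  0.014]
```

Emit:
{"fn": "step_arm", "kwargs": {
  "turn": [
    [-0.0057,-0.0016,0.036],
    [0,0,0],
    [0,0,0],
    [0,0,0],
    [0,0,0],
    [0,0,0]
  ],
  "offset": [
    [0,0.006,0],
    [0,0,0.035],
    [0,0,0.035],
    [0,0,0.03],
    [0,0,0.0125],
    [0,0,0]
  ],
  "grip": [0.5,0.5,0.5,0.5,0.5,0.5]
}}

```text
t: 10.92
ee_pos: [0.5659, -0.2454, 0.0773]
tool_rot: [-2.29, -2.145, 0.004]
contact_force: [-0.3, -0.8, -0.2]
width: 0.498
grasp_force: 0.0
```

Run:
```python
from h import *
state(); c=cam('wrist'); P=cloud(c); s=monitor.sense(); save(c,'w3.png',1.5)
R=Ro.from_rotvec(s['tool_rot']).as_matrix(); Q=(P-s['ee_pos'])@R*1000
for sg in (1,-1):
    m=(abs(Q[...,0])<13)&(sg*Q[...,1]>10)&(sg*Q[...,1]<45)&(Q[...,2]>-40)&(P[...,2]>.0625)
    q=Q[m]; print(m.sum(), np.round(np.percentile(q[:,2],[50,90,98,99.5]),1), np.round(np.percentile(q[q[:,2]>-5][:,1],[2,98]),1))
```

```text
t 10.92 ledge xy [  16.6 -178.7] z 77.3 toolx yaw 1.576 tilt [-0.004  0.001] F [-0.3 -0.8 -0.2] w 0.50
2741 [-20.4   2.4   9.2  11.8] [20.1 33.2]
2681 [-19.7   2.4   9.1  11.9] [-35.4 -22.3]
```

View pics/w3.png

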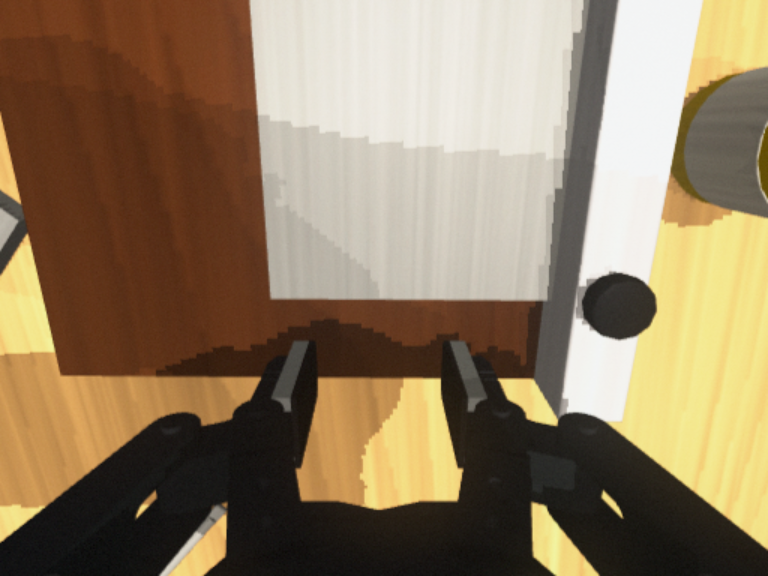

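The view shows the gripper behind the bare end (edge at row ~298), with the fingers straddling its middle and the right linkage over the fence line. I'll check the clearance to the fence and knobs before lowering.

Run:
```python
from h import *
c=cam('wrist'); P=cloud(c); s=monitor.sense()
R=Ro.from_rotvec(s['tool_rot']).as_matrix(); Q=(P-s['ee_pos'])@R*1000
for a,b in ((36,40),(40,45),(45,50),(50,55),(55,60),(60,70),(70,80)):
    m=(abs(Q[...,0])<40)&(Q[...,1]<-a)&(Q[...,1]>-b)&(Q[...,2]<10)
    q=Q[m][:,2]; print(a,m.sum(), np.round(np.percentile(q,[50,90,98,100]),1) if len(q) else '')
```

```text
36 641 [-40.6 -33.4 -29.8  -2.9]
40 1499 [-42.6 -36.6 -31.4 -29.1]
45 3450 [-53.9 -43.2 -36.7 -31.9]
50 2839 [-62.3 -43.2 -37.9 -31.8]
55 1443 [-64.2 -50.2 -43.6 -39.8]
60 395 [-67.3 -61.7 -58.  -55.6]
70 0
```

Emit:
{"fn": "step_arm", "kwargs": {
  "turn": [
    [0,0,0],
    [0,0,0],
    [0,0,0]
  ],
  "offset": [
    [0,0,0.0013],
    [0,0,0.0013],
    [0,0,0]
  ],
  "grip": [0.5,0.5,0.5]
}}

```text
t: 11.27
ee_pos: [0.5683, -0.2474, 0.0785]
tool_rot: [2.293, 2.145, 0.0]
contact_force: [-0.5, 0.7, 0.3]
width: 0.502
grasp_force: 0.0
```

Emit:
{"fn": "step_arm", "kwargs": {
  "turn": [
    [0,0,0],
    [0,0,0],
    [0,0,0],
    [0,0,0],
    [0,0,0]
  ],
  "offset": [
    [0,0,0.002],
    [0,0,0.002],
    [0,0,0.0015],
    [0,0,0],
    [0,0,0]
  ],
  "grip": [0.5,0.5,0.5,0.5,0.5]
}}

```text
t: 11.68
ee_pos: [0.5675, -0.2472, 0.0729]
tool_rot: [2.294, 2.146, -0.001]
contact_force: [-0.3, -0.7, -0.3]
width: 0.498
grasp_force: 0.0
```

Emit:
{"fn": "step_arm", "kwargs": {
  "turn": [
    [0,0,0],
    [0,0,0],
    [0,0,0]
  ],
  "offset": [
    [0,0,0.0015],
    [0,0,0],
    [0,0,0]
  ],
  "grip": [0.5,0.5,0.5]
}}

```text
t: 11.93
ee_pos: [0.5678, -0.2473, 0.0723]
tool_rot: [2.294, 2.145, -0.001]
contact_force: [-1.6, 0.7, 5.4]
width: 0.502
grasp_force: 2.6
```

Emit:
{"fn": "step_arm", "kwargs": {
  "turn": [
    [0,0,0],
    [0,0,0],
    [0,0,0]
  ],
  "offset": [
    [0,0,0.0015],
    [0,0,0],
    [0,0,0]
  ],
  "grip": [0.5,0.5,0.5]
}}

```text
t: 12.18
ee_pos: [0.5678, -0.2473, 0.0722]
tool_rot: [2.293, 2.145, -0.001]
contact_force: [-6.0, 1.6, 17.0]
width: 0.501
grasp_force: 8.3
```

Contact with the ledge comes at TCP 72.3 mm. I'll raise about 2 mm clear of it and push along the fence.

Emit:
{"fn": "step_arm", "kwargs": {
  "turn": [
    [0,0,0],
    [0,0,0],
    [0,0,0],
    [0,0,0],
    [0,0,0],
    [0,0,0],
    [0,0,0],
    [0,0,0],
    [0,0,0],
    [0,0,0],
    [0,0,0],
    [0,0,0]
  ],
  "offset": [
    [0,0,-0.005],
    [0.006,0,0],
    [0.006,0,0],
    [0.006,0,0],
    [0.006,0,0],
    [0.008,0,0],
    [0.008,0,0],
    [0.008,0,0],
    [0.008,0,0],
    [0.008,0,0],
    [0.008,0,0],
    [0,0,0]
  ],
  "grip": [0.5,0.5,0.5,0.5,0.5,0.5,0.5,0.5,0.5,0.5,0.5,0.5]
}}

```text
t: 13.18
ee_pos: [0.5718, -0.1875, 0.0746]
tool_rot: [-2.292, -2.148, -0.0]
contact_force: [-0.8, 0.6, -0.2]
width: 0.494
grasp_force: 0.0
```

```bash
python3 -c "
from h import *
state(); blank(); blank('wrist')"
```

```text
t 13.18 ledge xy [  18.4 -120.5] z 74.6 toolx yaw 1.577 tilt [-0.  0.] F [-0.8  0.6 -0.2] w 0.49
top all 1086 mean [ 23.3 -33.2] box [[-21.899999618530273, 38.400001525878906], [-19.799999237060547, -108.69999694824219], [70.19999694824219, -107.4000015258789], [68.0999984741211, 39.70000076293945]]
top red 295 mean [23.2 20. ] box [[-21.799999237060547, 1.2000000476837158], [67.80000305175781, 1.0], [67.9000015258789, 38.79999923706055], [-21.799999237060547, 39.0]]
wrist all 45422 mean [ 25.3 -54.2] box [[-19.0, -108.80000305175781], [69.0, -108.80000305175781], [69.0, -11.199999809265137], [-19.0, -11.199999809265137]]
red none
```

Emit:
{"fn": "step_arm", "kwargs": {
  "turn": [
    [0,0,0],
    [0,0,0],
    [0,0,0],
    [0,0,0],
    [0,0,0],
    [0,0,0],
    [0,0,0],
    [0,0,0],
    [0,0,0],
    [0,0,0],
    [0,0,0],
    [0,0,0]
  ],
  "offset": [
    [0.008,0,0],
    [0.012,0,0],
    [0.012,0,0],
    [0.012,0,0],
    [0.012,0,0],
    [0.012,0,0],
    [0.012,0,0],
    [0.012,0,0],
    [0.012,0,0],
    [0.012,0,0],
    [0.01,0,0],
    [0.006,0,0]
  ],
  "grip": [0.5,0.5,0.5,0.5,0.5,0.5,0.5,0.5,0.5,0.5,0.5,0.5]
}}

```text
t: 14.28
ee_pos: [0.5786, -0.0829, 0.0746]
tool_rot: [2.293, 2.147, -0.0]
contact_force: [-0.0, -3.2, 2.1]
width: 0.497
grasp_force: 1.8
```

```bash
python3 -c "
from h import *
state(); blank(); blank('wrist')"
```

```text
t 14.28 ledge xy [ 17.8 -15.6] z 74.6 toolx yaw 1.576 tilt [ 0. -0.] F [-0.  -3.2  2.1] w 0.50
top all 993 mean [21.2 77.1] box [[-21.600000381469727, 143.1999969482422], [-21.100000381469727, -4.0], [69.19999694824219, -3.700000047683716], [68.5999984741211, 143.5]]
top red 293 mean [ 22.4 124.6] box [[-21.700000762939453, 105.80000305175781], [68.5999984741211, 105.69999694824219], [68.69999694824219, 143.39999389648438], [-21.600000381469727, 143.60000610351562]]
wrist all 46010 mean [25.1 51.9] box [[-19.399999618530273, 95.30000305175781], [-19.299999237060547, -3.5], [69.0999984741211, -3.4000000953674316], [69.0, 95.5]]
red none
```

Emit:
{"fn": "step_arm", "kwargs": {
  "turn": [
    [0,0,0],
    [0,0,0],
    [0,0,0],
    [0,0,0],
    [0,0,0],
    [0,0,0],
    [0,0,0],
    [0,0,0],
    [0,0,0],
    [0,0,0],
    [0,0,0],
    [0,0,0]
  ],
  "offset": [
    [0.01,0,0],
    [0.01,0,0],
    [0.01,0,0],
    [0.01,0,0],
    [0.01,0,0],
    [0.01,0,0],
    [0.01,0,0],
    [0.01,0,0],
    [0.01,0,0],
    [0.008,0,0],
    [0.004,0,0],
    [0,0,0]
  ],
  "grip": [0.5,0.5,0.5,0.5,0.5,0.5,0.5,0.5,0.5,0.5,0.5,0.5]
}}

```text
t: 15.38
ee_pos: [0.584, -0.0015, 0.0745]
tool_rot: [2.293, 2.148, 0.0]
contact_force: [-0.1, 0.2, -0.6]
width: 0.496
grasp_force: 0.0
```

```bash
python3 -c "
from h import *
state(); c=blank()
crop=cv2.resize(c[0][145:240,180:340],None,fx=5,fy=5,interpolation=cv2.INTER_CUBIC); cv2.imwrite('pics/crop2.png',crop[:,:,::-1])
blank('scene')"
```

```text
t 15.38 ledge xy [17.4 65.9] z 74.5 toolx yaw 1.577 tilt [0. 0.] F [-0.1  0.2 -0.6] w 0.50
top all 835 mean [ 20.2 167.3] box [[-23.899999618530273, 223.89999389648438], [-21.399999618530273, 97.0], [69.4000015258789, 98.80000305175781], [66.80000305175781, 225.6999969482422]]
top red 282 mean [ 22.5 206.2] box [[-20.799999237060547, 224.3000030517578], [-20.399999618530273, 186.8000030517578], [67.5, 188.0], [67.0, 225.5]]
scene all 868 mean [ 23.8 166.5] box [[-22.200000762939453, 228.1999969482422], [-22.100000381469727, 82.0], [69.0999984741211, 82.0], [69.0, 228.3000030517578]]
scene red 333 mean [ 25.  209.5] box [[-22.299999237060547, 227.8000030517578], [-21.899999618530273, 187.3000030517578], [69.30000305175781, 188.1999969482422], [68.9000015258789, 228.60000610351562]]
```

View pics/crop2.png

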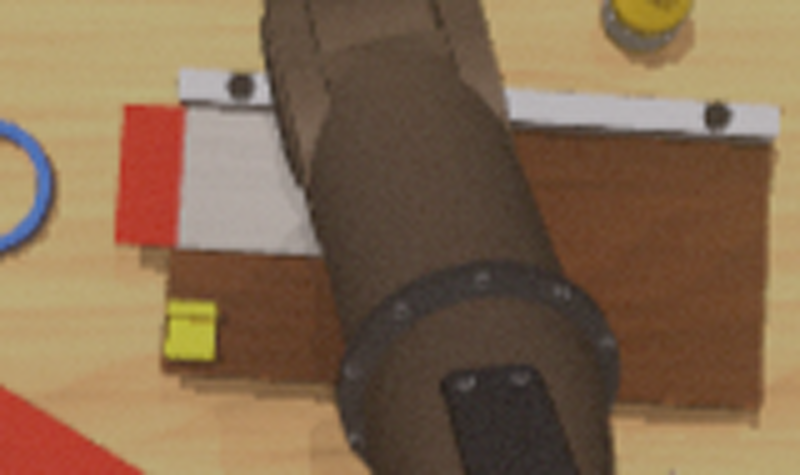

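The crop shows the blank square against the fence. The red/bare line (column ~181) is still just short of the ledge end (~173), so about 14 mm more is needed.

Emit:
{"fn": "step_arm", "kwargs": {
  "turn": [
    [0,0,0],
    [0,0,0],
    [0,0,0],
    [0,0,0],
    [0,0,0],
    [0,0,0]
  ],
  "offset": [
    [0.004,0,0],
    [0.005,0,0],
    [0.005,0,0],
    [0.004,0,0],
    [0,0,0],
    [0,0,0]
  ],
  "grip": [0.5,0.5,0.5,0.5,0.5,0.5]
}}

```text
t: 15.98
ee_pos: [0.585, 0.0121, 0.0744]
tool_rot: [2.293, 2.147, -0.0]
contact_force: [0.7, -0.8, 0.6]
width: 0.498
grasp_force: 0.0
```

Emit:
{"fn": "step_arm", "kwargs": {
  "turn": [
    [0,0,0],
    [0,0,0],
    [0,0,0],
    [0,0,0],
    [0,0,0],
    [0,0,0],
    [0,0,0],
    [0,0,0]
  ],
  "offset": [
    [-0.01,0,0],
    [-0.02,0,0],
    [-0.02,0,0],
    [0,0,-0.03],
    [0,0,-0.04],
    [0,0,-0.04],
    [0,0,-0.04],
    [0,0,0]
  ],
  "grip": [0.5,0.5,0.5,0.5,0.5,0.5,0.5,0.5]
}}

```text
t: 16.65
ee_pos: [0.5855, -0.0289, 0.201]
tool_rot: [2.29, 2.141, 0.011]
contact_force: [0.9, -0.6, -0.5]
width: 0.497
grasp_force: 0.0
```

```bash
python3 -c "
from h import *
state(); c=blank(); blank('scene'); d=blank('wrist'); save(d,'w4.png',1.5)
P=cloud(d);z=P[...,2];l=L(P);h=cv2.cvtColor(d[0],cv2.COLOR_RGB2HSV)
m=(z>.057)&(z<.0635)&(l[...,0]>-60)&(l[...,0]<-25)&(h[...,2]<140)&(l[...,1]>0); print('ledge end y',np.percentile(l[m][:,1],[95,99,100]))
m=(z>.08)&(z<.088)&(l[...,0]>72)&(l[...,0]<90); print('fence end y',np.percentile(l[m][:,1],[98,99.5,100]))
"
```

```text
t 16.65 ledge xy [20.8 38.7] z 201.0 toolx yaw 1.574 tilt [ 0.01 -0.  ] F [ 0.9 -0.6 -0.5] w 0.50
top all 1103 mean [ 23.3 162.6] box [[-21.799999237060547, 238.39999389648438], [-21.600000381469727, 89.0], [69.0, 89.19999694824219], [68.80000305175781, 238.5]]
top red 276 mean [ 22.8 219.4] box [[-20.899999618530273, 201.39999389648438], [67.5999984741211, 201.3000030517578], [67.5999984741211, 238.39999389648438], [-20.899999618530273, 238.5]]
scene all 973 mean [ 22.7 174.6] box [[-24.100000381469727, 90.69999694824219], [66.30000305175781, 89.0], [69.19999694824219, 239.6999969482422], [-21.200000762939453, 241.5]]
scene red 342 mean [ 25.4 223.2] box [[-21.600000381469727, 240.8000030517578], [-20.899999618530273, 200.60000610351562], [69.4000015258789, 202.10000610351562], [68.80000305175781, 242.3000030517578]]
wrist all 13220 mean [ 24.8 136.4] box [[-19.5, 176.5], [-19.399999618530273, 91.80000305175781], [69.0999984741211, 91.9000015258789], [69.0, 176.60000610351562]]
red none
ledge end y [169.49494494 176.36691454 178.15397186]
fence end y [170.53316096 172.17371467 172.68924201]
```

View pics/w4.png

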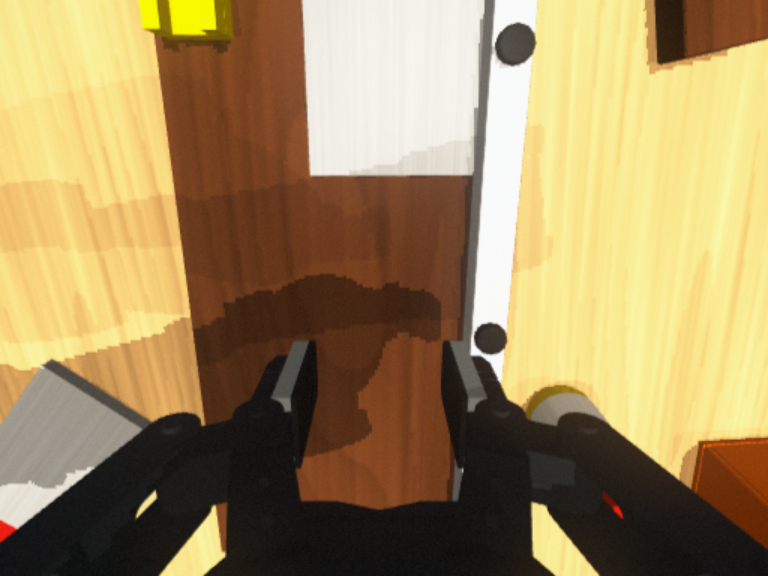

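The wrist view shows the blank's edge (column ~472–487) meeting the foot of the fence with no wood between. All views agree that it is square, with the red line about 8–11 mm past the ledge end, the V-block unmoved and the arm clear.

```bash
python3 -c "
from h import *
print(job.sign_off())"
```

```text
the job is handed in; nothing more can be done
None
```

I pushed the blank square and flat against the fence, its whole red end out past the ledge's left end with about 1 cm of bare metal, moved nothing else, and handed the job in at about 17 s on the robot's clock.

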